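# Hold the spring clip open around the order card

## Task

At the packing bench, first push the open order drawer fully home with a push on its front, past the click until it seats; do not push on the card that stands on it. Then pick up the spring clip by its orange wings, squeeze it well open and bring it up to the card so that the gaping jaws stand one on each side of the card's free upright edge, about midway up and clear of the card, and finish while still holding it open there so that a colleague can slip the delivery papers in. Leave the tape roll, the carton and the bottle alone.

Things in the scene. Friction and masses are not known exactly. Their poses are not given: they have to be found in the camera images.
- cabinet: Low blue steel drawer unit, 220 deep (its x) x 240 wide (its y) x 75 mm high, fixed to the bench. Origin: centre of its underside. Its -x side faces the robot; the grey drawer slides out to its -x. With the drawer home the drawer's front face is 110 mm from the origin on the -x side.
- drawer (a joint): How far the drawer stands open, m: 0 is fully home against its stop, up to 0.12. Starts 0.05 to 0.08 open. It slides with about 1 N of friction; a sprung roller gives a click: it resists with some 4 N more from about 12 to 6 mm open, then pulls the drawer home by itself. 15 N against the stop is fine. It stays home.
- drawer_push (a point): Centre of the orange push plate (60 wide x 34 mm high) on the drawer's grey front, 70 mm to the cabinet's +y side of its middle and 42 mm above the bench, on the plate's outer face; moves with the drawer; axes as the cabinet's. With the drawer home it is 114 mm on the -x side of the cabinet's origin. An orange lip on top of the front marks it from above. The grey front is 6 to 72 mm high, 236 mm wide.
- card: White order card, stiff (bends a few mm at 4 N), 110 x 70 x 3 mm, upright on the drawer front, parallel to it and moving with it. Origin: middle of its free upright edge, mid thickness, 112 mm above the bench; covers heights 77 to 147 mm. Axes as the cabinet's: x normal to the card, y along it from the free edge to the dark post holding its other edge, z up. The free edge sticks out 45 mm past the cabinet's -y side.
- clip: Steel spring clip, 120 long x 40 mm high, 60 to 110 g, lying on its side, hinge pin upright. Origin: pin axis, underside. Shut: x runs along its middle line from pin to jaws (black tips reach 60 mm from the pin), z up the pin. The frame belongs to the half with the +y jaw; opening, each half turns half the joint angle about the pin, this one anticlockwise from above.
- clip_jaw (a joint): Opening angle between the clip's halves, rad: 0 shut (the spring pulls it there), 0.5 fully open at its stop (28 mm between the tips); 0.35 is 20 mm. Squeezing the wings together spreads the jaws: at 40 mm behind the pin it starts to open at 5 N and takes 13 N to hold fully open; 25 to 40 N of grip is fine.
- clip_wings (a point): Place to squeeze: middle line of the clip, 40 mm behind the pin (clip's -x side), 20 mm above the underside. The two wings, orange and 6 mm thick, run from 20 to 60 mm behind the pin. Shut, each flares 0.25 rad from the middle line: 51 mm over the outer faces here, 59 mm at the ends. Fully open they are parallel, 30 mm over the outer faces.
- clip_tip_a (a point): Middle of the inner face of the jaw tip of the half that is clip, 20 mm above the clip's underside (mid height), 56 mm ahead of the pin.
- clip_tip_b (a point): The same point on the other half's jaw tip, which lies on the clip's -y side.
- tape_roll: Bystander: amber roll of packing tape lying flat, 100 mm across, 48 mm high. Origin: centre of its underside.
- carton: Bystander: small closed cardboard carton 100 x 130 x 60 mm. Origin: centre of its underside.
- bottle: Bystander: upright bottle 56 mm across, 120 mm high, red cap. Origin: centre of its underside.
There are look-alikes about, which are no part of the job. Of the things that look like the clip, the smallest one is meant.

How it is judged:
On the way, in this order (a step that is already met when the one before it is completed fails the run):
1. the drawer is home (less than 3 mm open) while the clip still lies on the bench (value of joint drawer below 0.003 m and height (world z) of clip below 0.01 m), for 0.2 s.
2. the clip is squeezed open (over 0.35 rad) and lifted more than 40 mm off the bench (value of joint clip_jaw above 0.35 rad and height (world z) of clip above 0.04 m), for 0.2 s.
At the end, for the whole second after the job is handed in: Drawer under 3 mm open; clip still held, at rest, open over 0.35 rad, a jaw tip each side of the card (3 mm or more from its mid plane), 8 to 55 mm inside the free edge, within 22 mm of mid height, clip not touching card, drawer or cabinet; bystanders moved under 25 mm (value of joint drawer below 0.003 m and value of joint clip_jaw above 0.35 rad and ((x of clip_tip_a in the frame of card below -0.003 m and x of clip_tip_b in the frame of card above 0.003 m) or (x of clip_tip_a in the frame of card above 0.003 m and x of clip_tip_b in the frame of card below -0.003 m)) and y of clip_tip_a in the frame of card between 0.008 and 0.055 m and z of clip_tip_a in the frame of card between -0.022 and 0.022 m and y of clip_tip_b in the frame of card between 0.008 and 0.055 m and z of clip_tip_b in the frame of card between -0.022 and 0.022 m and contact force between the fingers and clip above 3 N and contact force between clip and cabinet below 0.5 N and linear speed of clip below 0.03 m/s and distance of each of tape_roll, carton, bottle from where it was at the start of the episode below 0.025 m); the arm keeps its last pose, push and grip.
It fails at once if the card is pushed on (over 4 N) (contact force between card and anything else above 4 N).
It fails at once if the tape roll is shoved (over 25 mm) or knocked over (distance of tape_roll from where it was at the start of the episode above 0.025 m or angle between tape_roll's own z axis and vertical above 0.3 rad).
It fails at once if the carton is shoved (over 25 mm) or knocked over (distance of carton from where it was at the start of the episode above 0.025 m or angle between carton's own z axis and vertical above 0.3 rad).
It fails at once if the bottle is shoved (over 25 mm) or knocked over (distance of bottle from where it was at the start of the episode above 0.025 m or angle between bottle's own z axis and vertical above 0.3 rad).
It also fails if it takes over 58 s, if anything falls off the work surface, if the arm or the gripper's body presses on something with over 40 N, if the wrist force passes 120 N, or if a joint passes its speed limit or range.

## Robot

A 7-joint arm with a two-finger parallel gripper is mounted at the origin on the work surface. World frame = base frame: x ahead of the robot, y to its left, z up, the work surface at z = 0. Lengths are in m, angles in rad, forces in N, time in s.
With the tool pointing down it reaches from about 0.35 to 0.9 m from the base axis. Payload 19.9 kg.
Tool frame: the origin (TCP) lies at the centre of the arm's flange, where the gripper is bolted on; the fingertips stand 199 mm ahead of it and the grasp point (between the pads) lies 180 mm ahead of it; z points along the fingers, y is the direction in which the jaws open and shut (so a half turn about z gives the same grasp; the last joint's range is limited). The gripper opens to 94 mm and grips with 3 to 60 N. Pads are 16 mm wide; open, the fingers measure 119 mm over their backs; the gripper's body (75 mm by 177 mm) begins 78 mm behind the grasp point.
Start: joints at [-1.206, 0.417, -0.01, 1.614, 0.005, 1.111, -0.053], TCP at [0.247, 0.574, 0.405] pointing down, gripper open.
Joint ranges: [-2.81, 2.81], [-0.39, 2.02], [-1.27, 1.25], [0.06, 2.57], [-1.19, 4.33], [0.19, 2], [-2.82, 2.82]. Speed limits (rad/s): [1.89, 1.89, 2.39, 2.39, 3.01, 3.01, 3.01].

## Interface

Orientations are given as a 3x3 rotation matrix whose columns are the frame's x, y, z axes.
In Python, from station import sensors, eyes, ticket gives the robot as it stands. The module is installed in compiled form; this text tells all that it offers.
- The arm moves only by the shell command python3 -m pendant 'ROWS'. ROWS is JSON, a list of rows, each a list of 3 entries, a list of its own where there are three numbers: the opening, from 0 (shut) to 1 (fully open), then the shift along the tool's x, y, z in cm, then the turn about the tool's z in rad. A call has 1 to 20 rows; each row is the pose to reach, as a shift and turn from the pose measured when the call began, along the tool's axes at that moment; what a row does not reach only later rows make up. A row lasts 1/10 s, in which the tool goes at most 50 mm and 8.59 degrees, less where a joint would pass 70% of its speed; a pose out of reach is approached as far as the arm can. A call with a gripper value outside its range is refused whole. The fingers move at their own pace and stop on an object; the grip force is fixed at half the most. Time passes only in rows, so rows that repeat a pose let the fingers close. It gives the time, the measured TCP pose, the force and the opening at its end, in the units of the state.
- sensors.get_state(): the state, without advancing time (a new reading comes with each control period).
- eyes.camera(name): name is "side" or "top" or "wrist"; returns a dict with "image" (384x512x3 uint8, red, green, blue), "mtx" (3x3 intrinsics, pixels), "extrinsics" (4x4, takes a point from camera to world coordinates); the wrist camera has in their place "tool_from_camera" (4x4, takes a point from camera to tool coordinates, whose origin is the TCP and whose axes are the flange's). Camera axes: x right, y down, z forward; pixel columns grow to the right and rows downward; lengths in m; the calibration is good to about 2 mm. A picture is of the moment at which its call begins: read the wrist's pose just before it. There is no depth.
- ticket.job_done(): hands the job in, once; it reports no verdict.
Trained networks look in the newest picture that a camera, given by its name, has taken for a name from the list of things; names that differ only in an ending like _2 or _b are one class to them, and where a whole thing is asked for, a point or a joint stands for the part that bears it (a point fixed in the world has none). Each returns a list of dicts, best first, with "confidence" (0 to 1); they miss things now and then, are a little off and sometimes report something else, mostly with a low value. They report only what shows in the picture. A call takes as long as a camera call. They do not tell look-alikes from the thing itself.
- eyes.recognise(camera, target): "position" ([x, y, z] in m, in world coordinates, good to about 4 mm: the middle of the surface that is visible of it).
- eyes.trace(camera, target): "mask" (384x512 bool, what is visible of it).
The state is a dict: "clock": time; "q": joint angles; "qd": joint speeds; "joint_efforts": joint torques, N m; "position": TCP position; "orientation": TCP orientation; "contact_force": force on the tool from outside, world axes, zero at the start; "wrist_torque": the same for the moment, N m; "width": finger opening in m.
Only numpy, scipy, OpenCV 4.12 (cv2) and the standard library are available. Lean on these libraries where they do the work, as an engineer would, in place of code of your own. Each camera call takes 0.05 s, during which the arm holds its last target.

## Working session

There is one attempt and no reset: what is moved stays moved. The work goes in short steps, Python scripts to look and compute and a shell command to move; the robot and the scene stay as the last step left them, time stands still between calls to the robot, and variables do not carry over. Pictures are saved under pics/ and viewed, and the job is handed in when it is done.

```bash
mkdir -p pics; ls; python3 - <<'E'
from station import sensors, eyes
import cv2, numpy as np
s=sensors.get_state()
for k in ('clock','q','position','orientation','contact_force','width'): print(k,np.round(s[k],3).tolist())
for c in ('side','top','wrist'):
    d=eyes.camera(c)
    cv2.imwrite(f'pics/{c}0.png',d['image'][:,:,::-1])
    np.set_printoptions(precision=4,suppress=True)
    print(c,d['mtx'],d.get('extrinsics',d.get('tool_from_camera')))
    for t in ('cabinet','drawer_push','card','clip','clip_wings','clip_tip_a','tape_roll','carton','bottle'):
        for r in eyes.recognise(c,t): print(c,t,np.round(r['position'],3),round(r['confidence'],2))
E
```

```text
pics
clock 0.0
q [-1.207, 0.418, -0.01, 1.614, 0.005, 1.111, -0.053]
position [0.247, 0.574, 0.404]
orientation [[-0.919, 0.395, -0.0], [0.395, 0.919, -0.001], [-0.0, -0.001, -1.0]]
contact_force [-0.484, 0.05, -0.452]
width 0.094
side [[406.5731   0.     248.4302]
 [  0.     406.5731 192.7561]
 [  0.       0.       1.    ]] [[ 0.8857  0.3011 -0.3533  0.9961]
 [ 0.4642 -0.5824  0.6674 -0.9222]
 [-0.0048 -0.7551 -0.6556  0.9931]
 [ 0.      0.      0.      1.    ]]
side cabinet [0.696 0.055 0.075] 0.68
side cabinet [0.637 0.4   0.065] 0.48
side drawer_push [0.556 0.054 0.058] 0.64
side card [ 0.553 -0.005  0.118] 0.79
side card [0.694 0.055 0.077] 0.34
side card [ 0.47  -0.299  0.03 ] 0.22
side clip [ 0.452 -0.298  0.03 ] 0.8
side clip [ 0.302 -0.32   0.038] 0.71
side clip [ 0.448 -0.508  0.047] 0.56
side clip [0.638 0.398 0.062] 0.24
side clip_wings [ 0.454 -0.299  0.025] 0.75
side clip_wings [ 0.446 -0.508  0.044] 0.75
side clip_wings [ 0.306 -0.324  0.048] 0.68
side clip_tip_a [ 0.454 -0.302  0.034] 0.85
side clip_tip_a [ 0.438 -0.517  0.044] 0.83
side clip_tip_a [ 0.447 -0.51   0.0
[... 1025 characters left out ...]
 0.43  -0.511  0.044] 0.71
top clip_tip_a [ 0.263 -0.312  0.041] 0.7
top clip_tip_a [ 0.438 -0.503  0.043] 0.69
top clip_tip_a [ 0.466 -0.288  0.04 ] 0.55
top tape_roll [0.458 0.381 0.05 ] 0.79
top tape_roll [0.572 0.103 0.033] 0.26
top carton [ 0.466 -0.289  0.044] 0.64
top carton [ 0.698 -0.347  0.06 ] 0.57
top bottle [0.621 0.397 0.078] 0.96
top bottle [0.459 0.381 0.052] 0.26
top bottle [ 0.466 -0.296  0.042] 0.25
wrist [[300.3437   0.     258.4189]
 [  0.     300.3437 191.6211]
 [  0.       0.       1.    ]] [[ 0.0005 -0.9686 -0.2486  0.072 ]
 [ 1.      0.0005  0.0004  0.001 ]
 [-0.0003 -0.2486  0.9686  0.0198]
 [ 0.      0.      0.      1.    ]]
wrist tape_roll [0.428 0.403 0.034] 0.87
```

View pics/top0.png

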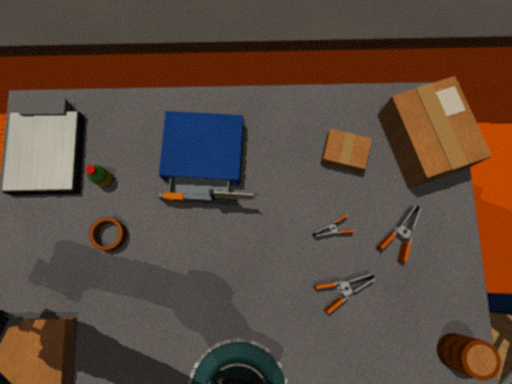

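View pics/side0.png

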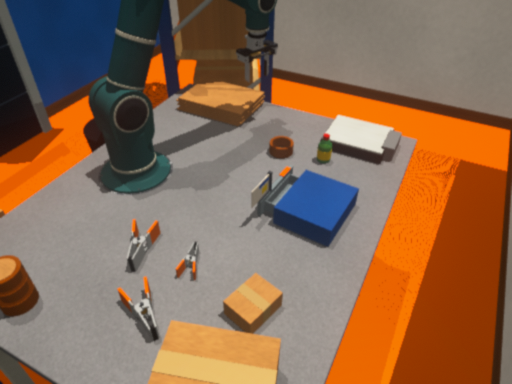

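View pics/wrist0.png

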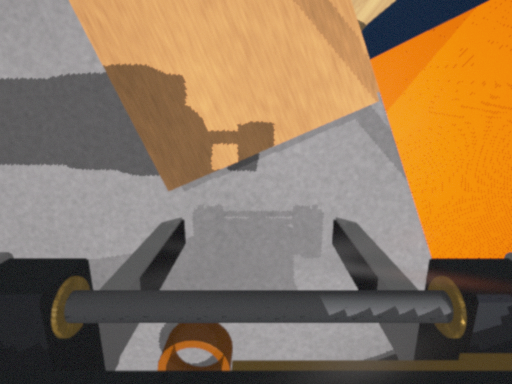

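The small clip is at about (335,230) in the top view, wings to the right and jaws to the left. The open drawer's lip is at (173,197), the card at (232,195). Next I'll measure the cabinet, lip, card and clip from the top view.

```bash
cat > h.py <<'E'
import numpy as np, cv2
from station import sensors, eyes
np.set_printoptions(precision=4,suppress=True)
def plane(d,uv,z,ext=None):
    E=d['extrinsics'] if ext is None else ext
    uv=np.atleast_2d(uv).astype(float)
    r=np.c_[uv,np.ones(len(uv))]@np.linalg.inv(d['mtx']).T@E[:3,:3].T
    t=(z-E[2,3])/r[:,2]
    return E[:3,3]+r*t[:,None]
def proj(d,P,ext=None):
    E=d['extrinsics'] if ext is None else ext
    p=(np.atleast_2d(P)-E[:3,3])@E[:3,:3]@d['mtx'].T
    return p[:,:2]/p[:,2:]
def wristext(d,s):
    T=np.eye(4);T[:3,:3]=s['orientation'];T[:3,3]=s['position']
    return T@d['tool_from_camera']
E
python3 - <<'E'
from h import *
d=eyes.camera('top');im=d['image']
hsv=cv2.cvtColor(im,cv2.COLOR_RGB2HSV)
# blue
m=cv2.inRange(hsv,(105,120,40),(130,255,255)); 
n,l,st,c=cv2.connectedComponentsWithStats(m)
i=[k for k in range(1,n) if st[k,2]>50 and abs(c[k,0]-202)<30][0]
cnt=max(cv2.findContours((l==i).astype('uint8'),0,1)[0],key=cv2.contourArea)[:,0]
W=plane(d,cnt,0.075)[:,:2]
r=cv2.minAreaRect((W*1000).astype('float32'));print('cab',r,cv2.boxPoints(r))
# orange lip
o=cv2.inRange(hsv,(5,150,100),(18,255,255))
v,u=np.nonzero(o[185:210,150:195]);print('lip',u.min()+150,u.max()+150,v.min()+185,v.max()+185)
L=plane(d,np.c_[u+150,v+185],0.072);print(L.min(0),L.max(0),L.mean(0))
c0=im[170:215,145:270];cv2.imwrite('pics/a.png',cv2.resize(c0,None,fx=6,fy=6,interpolation=2)[:,:,::-1])
c0=im[200:250,300:370];cv2.imwrite('pics/b.png',cv2.resize(c0,None,fx=10,fy=10,interpolation=2)[:,:,::-1])
d=eyes.camera('side');im=d['image']
c0=im[155:255,235:365];cv2.imwrite('pics/c.png',cv2.resize(c0,None,fx=6,fy=6,interpolation=2)[:,:,::-1])
E
```

```text
cab ((710.810302734375, 97.91120147705078), (241.92233276367188, 219.96170043945312), 85.44640350341797) [[591.5734 -13.9366]
 [810.8407 -31.3997]
 [830.0472 209.759 ]
 [610.7799 227.2221]]
lip 163 182 192 199
[0.5511 0.1551 0.072 ] [0.5734 0.2117 0.072 ] [0.562  0.1832 0.072 ]
```

View pics/a.png

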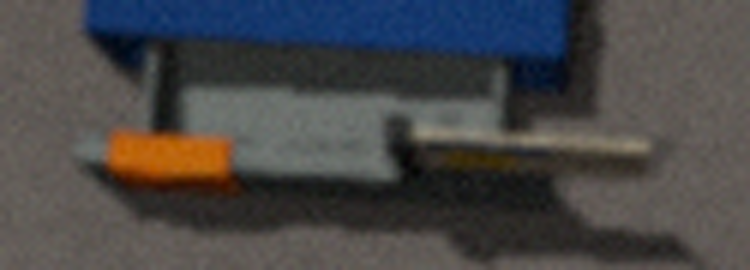

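View pics/b.png

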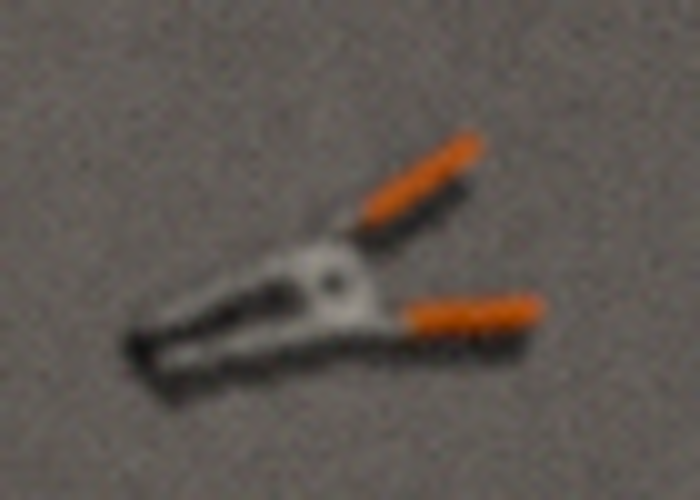

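View pics/c.png

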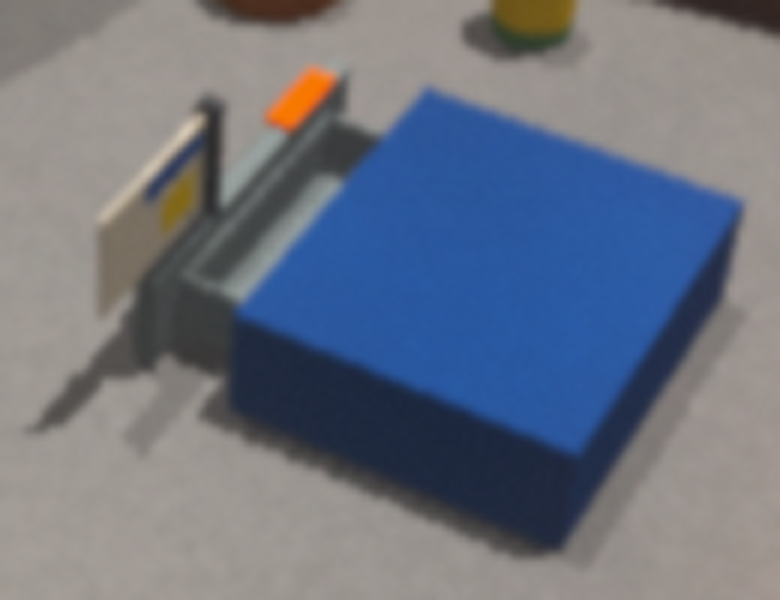

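Cabinet centre is about (0.711, 0.098) with yaw about -0.08, and its size checks out. The drawer is about 5 cm open. I'll go to a standoff in front of the push plate with the fingers shut.

```bash
python3 -m pendant '[[0,[-7,-5,0],-0.1],[0,[-14,-10,0],-0.2],[0,[-21,-15,0],-0.328],[0,[-28,-20,0],-0.328],[0,[-35.4,-26.3,0],-0.328],[0,[-35.4,-26.3,0],-0.328],[0,[-35.4,-26.3,0],-0.328],[0,[-35.4,-26.3,0],-0.328],[0,[-35.4,-26.3,0],-0.328],[0,[-35.4,-26.3,0],-0.328],[0,[-35.4,-26.3,6],-0.328],[0,[-35.4,-26.3,12],-0.328],[0,[-35.4,-26.3,17.5],-0.328],[0,[-35.4,-26.3,17.5],-0.328],[0,[-35.4,-26.3,17.5],-0.328],[0,[-35.4,-26.3,17.5],-0.328]]'
python3 - <<'E'
from h import *
s=sensors.get_state()
for k in ('clock','q','position','orientation','contact_force','width'): print(k,np.round(s[k],3).tolist())
d=eyes.camera('top');cv2.imwrite('pics/top1.png',d['image'][:,:,::-1])
d=eyes.camera('side');cv2.imwrite('pics/d.png',cv2.resize(d['image'][120:255,200:365],None,fx=4,fy=4)[:,:,::-1])
E
```

```text
clock: 3.2
position: [0.4684, 0.1932, 0.2304]
orientation: [[-0.997, 0.078, 0.0], [0.078, 0.997, -0.0], [-0.0, -0.0, -1.0]]
contact_force: [0.6, 0.4, -0.2]
width: 0.0004
clock 3.2
q [-0.559, 0.461, 0.129, 2.038, -0.095, 0.648, 1.125]
position [0.468, 0.193, 0.23]
orientation [[-0.997, 0.078, 0.0], [0.078, 0.997, -0.0], [-0.0, -0.0, -1.0]]
contact_force [0.562, 0.37, -0.211]
width 0.0
```

View pics/d.png

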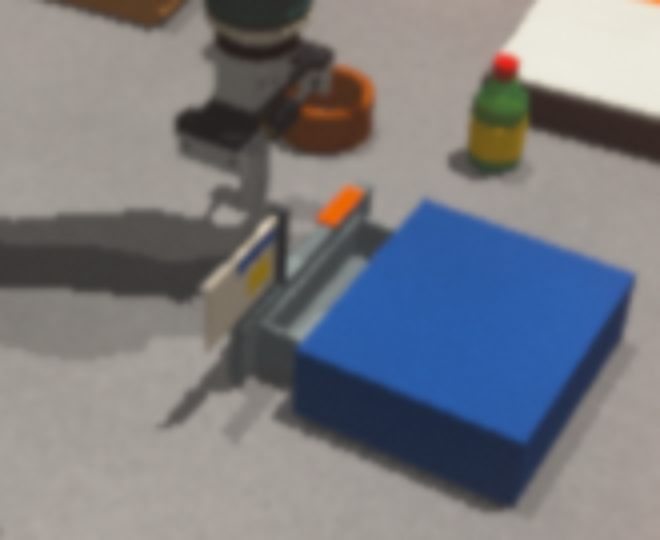

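View pics/top1.png

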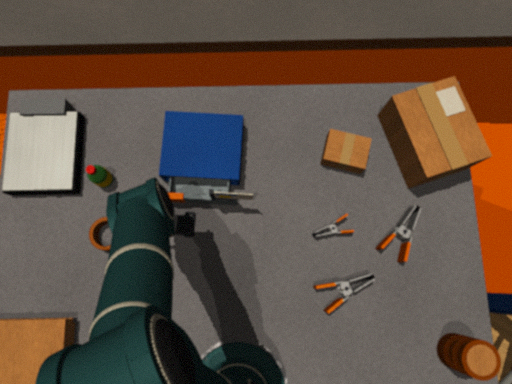

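The gripper is in front of the plate, and the side view shows clear space between it and the card post. I'll push forward in stages.

```bash
python3 -m pendant '[[0,[-2,0,0],0],[0,[-4,0,0],0],[0,[-5,0,0],0],[0,[-6,0,0],0],[0,[-7,0,0],0],[0,[-7.6,0,0],0],[0,[-8.2,0,0],0],[0,[-8.8,0,0],0],[0,[-9.4,0,0],0],[0,[-10,0,0],0]]'
python3 -m pendant '[[0,[-0.4,0,0],0],[0,[-0.8,0,0],0],[0,[-1.2,0,0],0],[0,[-1.5,0,0],0]]'

```

```text
clock: 4.3
position: [0.5687, 0.1855, 0.2316]
orientation: [[-0.997, 0.077, 0.002], [0.077, 0.997, 0.001], [-0.002, 0.001, -1.0]]
contact_force: [-2.1, 0.5, 0.8]
width: 0.0002
clock: 4.7
position: [0.5838, 0.1844, 0.2315]
orientation: [[-0.997, 0.078, 0.001], [0.078, 0.997, 0.001], [-0.001, 0.001, -1.0]]
contact_force: [-12.8, 0.8, 10.1]
width: 0.0007
```

```bash
python3 -m pendant '[[0,[0,0,0],0],[0,[0,0,0],0]]'
python3 - <<'E'
from h import *
d=eyes.camera('side');cv2.imwrite('pics/e.png',cv2.resize(d['image'][120:255,200:365],None,fx=4,fy=4)[:,:,::-1])
d=eyes.camera('top');cv2.imwrite('pics/f.png',cv2.resize(d['image'][100:235,120:285],None,fx=4,fy=4)[:,:,::-1])
E
```

```text
clock: 4.9
position: [0.5837, 0.1844, 0.2314]
orientation: [[-0.997, 0.077, 0.001], [0.077, 0.997, 0.001], [-0.001, 0.001, -1.0]]
contact_force: [-3.7, 0.5, 0.6]
width: 0.0006
```

View pics/e.png

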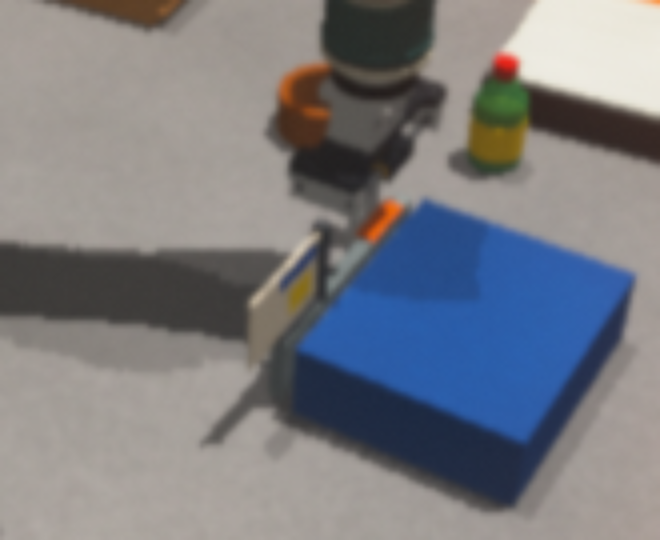

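View pics/f.png

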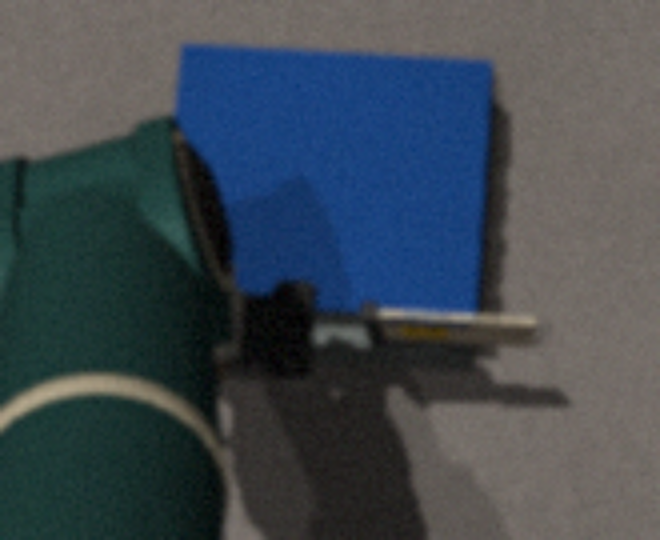

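It looks nearly home. I'll press a little further to confirm it is against the stop.

```bash
python3 -m pendant '[[0,[-0.3,0,0],0],[0,[-0.6,0,0],0],[0,[-0.6,0,0],0],[0,[-0.6,0,0],0]]'

```

```text
clock: 5.4
position: [0.5899, 0.1839, 0.2315]
orientation: [[-0.997, 0.077, 0.002], [0.077, 0.997, 0.001], [-0.002, 0.001, -1.0]]
contact_force: [0.6, -0.5, 0.7]
width: 0.0007
```

```bash
python3 -m pendant '[[0,[-0.2,0,0],0],[0,[-0.4,0,0],0],[0,[-0.4,0,0],0]]'; python3 -m pendant '[[0,[-0.2,0,0],0],[0,[-0.4,0,0],0],[0,[-0.4,0,0],0]]'

```

```text
clock: 5.7
position: [0.5941, 0.1835, 0.2315]
orientation: [[-0.997, 0.078, 0.002], [0.078, 0.997, 0.001], [-0.002, 0.001, -1.0]]
contact_force: [0.1, -0.1, -0.7]
width: 0.0003
clock: 6.0
position: [0.5958, 0.1837, 0.2313]
orientation: [[-0.997, 0.077, -0.006], [0.077, 0.997, 0.001], [0.006, 0.0, -1.0]]
contact_force: [-30.2, -1.2, 25.3]
width: 0.0005
```

The stop is reached (30 N, no further travel). Back off and measure the clip from the top view.

```bash
python3 -m pendant '[[0,[2,0,0],0],[0,[5,0,0],0],[0,[8,0,0],0],[0,[10,0,-5],0],[0,[10,0,-10],0],[0,[10,0,-15],0],[0,[10,0,-18],0],[0,[10,0,-18],0]]'
python3 - <<'E'
from h import *
d=eyes.camera('top');im=d['image']
cv2.imwrite('pics/g.png',cv2.resize(im[100:235,120:285],None,fx=4,fy=4)[:,:,::-1])
P=plane(d,[[333.3,228.4],[314,235.3],[347.5,214.5],[354,231],[350.7,222.8]],0.04);print(P)
hsv=cv2.cvtColor(im,cv2.COLOR_RGB2HSV)
o=cv2.inRange(hsv,(3,150,80),(18,255,255));o[:205]=0;o[242:]=0;o[:,:325]=0;o[:,362:]=0
n,l,st,c=cv2.connectedComponentsWithStats(o);print(st[1:],c[1:])
C=plane(d,c[1:3],0.038);print('wings',C,'mid',C.mean(0),'sep',np.linalg.norm(C[0]-C[1]))
v=P[0]-C.mean(0);print('heading',np.arctan2(v[1],v[0]),np.linalg.norm(v)); w=P[1]-C.mean(0);print(np.arctan2(w[1],w[0]),np.linalg.norm(w))
E
```

```text
clock: 6.8
position: [0.4978, 0.1913, 0.4167]
orientation: [[-0.997, 0.077, 0.001], [0.077, 0.997, 0.004], [-0.001, 0.004, -1.0]]
contact_force: [0.4, -0.6, -0.9]
width: 0.0
[[ 0.4591 -0.2933  0.04  ]
 [ 0.4396 -0.2345  0.04  ]
 [ 0.5004 -0.3385  0.04  ]
 [ 0.4501 -0.3546  0.04  ]
 [ 0.475  -0.3464  0.04  ]]
[[337 214  11   9  37]
 [341 230  13   4  45]] [[341.8649 217.6216]
 [346.5556 231.3556]]
wings [[ 0.4915 -0.3214  0.038 ]
 [ 0.4497 -0.3328  0.038 ]] mid [ 0.4706 -0.3271  0.038 ] sep 0.04331579895032167
heading 1.8981942400700098 0.035795773899361186
1.8945154684995007 0.09767438202795484
```

View pics/g.png

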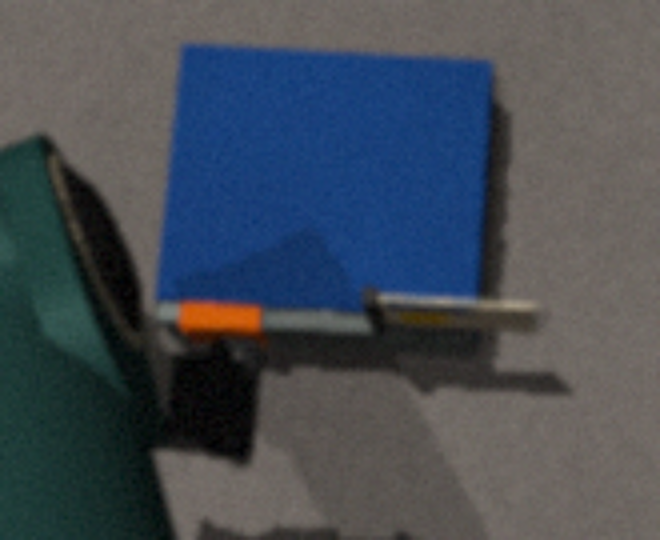

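The drawer is home: in the top view the blue body touches the front. Now over the small clip.

```bash
python3 -m pendant '[[0.9,[-0.2,-5,0],0.13],[0.9,[-0.4,-10,0],0.26],[0.9,[-0.5,-15,0],0.39],[0.9,[-0.6,-20,0],0.52],[0.9,[-0.8,-25,0],0.65],[0.9,[-1,-30,0],0.78],[0.9,[-1.1,-35,0],0.91],[0.9,[-1.2,-40,0],1.04],[0.9,[-1.3,-45,0],1.17],[0.9,[-1.4,-50,0],1.17],[0.9,[-1.4,-52.2,0],1.17],[0.9,[-1.4,-52.2,0],1.17],[0.9,[-1.4,-52.2,0],1.17],[0.9,[-1.4,-52.2,0],1.17],[0.9,[-1.4,-52.2,0],1.17],[0.9,[-1.4,-52.2,0],1.17]]'
python3 - <<'E'
from h import *
s=sensors.get_state();d=eyes.camera('wrist');im=d['image'];E=wristext(d,s)
print(s['clock'],s['q'])
np.savez('w1.npz',im=im,mtx=d['mtx'],E=E)
g=im.copy()
for P in ([.4591,-.2933,.04],[.4719,-.3312,.04],[.4396,-.2345,.04]):
    u=proj(d,P,E)[0];cv2.circle(g,tuple(int(x) for x in u),3,(0,0,255),-1);print(u)
cv2.imwrite('pics/w1.png',g[:,:,::-1])
E
```

```text
clock: 8.45
position: [0.4716, -0.3295, 0.4127]
orientation: [[-0.32, 0.948, -0.002], [0.948, 0.32, 0.003], [0.003, -0.001, -1.0]]
contact_force: [0.3, 0.4, -0.3]
width: 0.085
8.45 [ 0.0736  0.3687  0.6142  1.7477 -0.2362  1.1026  1.0896]
[257.8223 146.0891]
[257.8333 179.6261]
[258.108  90.277]
```

View pics/w1.png

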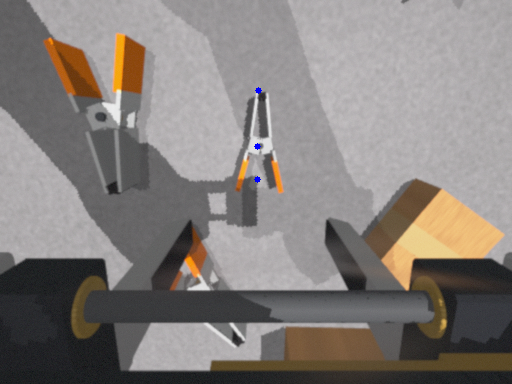

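The wrist view shows the small clip at (260,146) between the fingers, about 2 px right of my projected points. I'll zoom in to refine the yaw.

```bash
python3 - <<'E'
from h import *
f=np.load('w1.npz');im=f['im'];E=f['E'];d=dict(mtx=f['mtx'])
cv2.imwrite('pics/w1z.png',cv2.resize(im[80:205,210:310],None,fx=5,fy=5,interpolation=2)[:,:,::-1])
hsv=cv2.cvtColor(im,cv2.COLOR_RGB2HSV)
o=cv2.inRange(hsv,(3,150,80),(22,255,255));o[:145]=0;o[200:]=0;o[:,:225]=0;o[:,295:]=0
n,l,st,c=cv2.connectedComponentsWithStats(o);print(st[1:],c[1:])
k=[i for i in range(1,n) if st[i,4]>50]
C=plane(d,c[k],0.036,E);print(C,C.mean(0),np.linalg.norm(C[0]-C[1]))
T=plane(d,[[263,95]],.04,E);P=plane(d,[[260.5,146]],.04,E);print(T,P)
v=T[0]-C.mean(0);print(np.arctan2(v[1],v[0]),np.linalg.norm(v))
E
```

```text
[[236 159  12  32 151]
 [271 158  12  35 163]] [[241.3775 174.894 ]
 [276.6196 175.7117]]
[[ 0.4514 -0.3328  0.036 ]
 [ 0.4921 -0.3201  0.036 ]] [ 0.4718 -0.3265  0.036 ] 0.0426512314037981
[[ 0.4464 -0.2375  0.04  ]] [[ 0.462  -0.2922  0.04  ]]
1.848690259208921 0.09261373714072962
```

View pics/w1z.png

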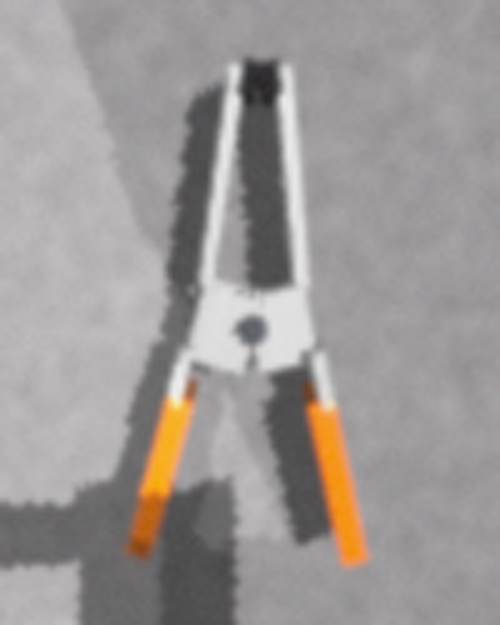

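Lateral fit is fine: shift +0.1 cm in y, -0.2 cm in x, turn +0.035. Descend and squeeze.

```bash
python3 -m pendant '[[0.9,[-0.2,0.1,5],0.035],[0.9,[-0.2,0.1,10],0.035],[0.9,[-0.2,0.1,15],0.035],[0.9,[-0.2,0.1,18],0.035],[0.9,[-0.2,0.1,20.6],0.035],[0.9,[-0.2,0.1,20.6],0.035],[0.9,[-0.2,0.1,20.6],0.035],[0.9,[-0.2,0.1,20.6],0.035]]'
python3 -m pendant '[[0,[0,0,0],0],[0,[0,0,0],0],[0,[0,0,0],0],[0,[0,0,0],0],[0,[0,0,0],0],[0,[0,0,0],0],[0,[0,0,0],0],[0,[0,0,0],0],[0,[0,0,0],0],[0,[0,0,0],0]]'
python3 - <<'E'
from h import *
d=eyes.camera('wrist');cv2.imwrite('pics/w2.png',d['image'][:,:,::-1])
E
```

```text
clock: 9.3
position: [0.4733, -0.3309, 0.2084]
orientation: [[-0.286, 0.958, 0.0], [0.958, 0.286, 0.002], [0.002, 0.001, -1.0]]
contact_force: [0.7, -0.3, 0.8]
width: 0.0846
clock: 10.3
position: [0.4734, -0.3311, 0.2086]
orientation: [[-0.286, 0.958, 0.001], [0.958, 0.286, 0.001], [0.001, 0.001, -1.0]]
contact_force: [-0.5, -1.4, 5.4]
width: 0.0299
```

View pics/w2.png

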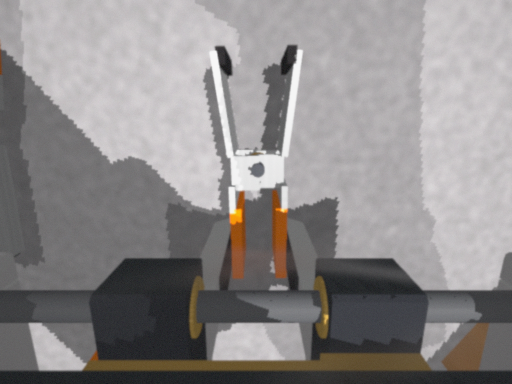

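The clip is squeezed fully open at 30 mm. The jaws gape at (222,60) and (290,60), with the pin at (257,169). Lift, and measure the card from the top and side views.

```bash
python3 -m pendant '[[0,[0,0,-1],0],[0,[0,0,-3],0],[0,[0,0,-6],0],[0,[0,0,-10],0],[0,[0,0,-14],0],[0,[0,0,-17],0],[0,[0,0,-17],0],[0,[0,0,-17],0],[0,[0,0,-17],0]]'
python3 - <<'E'
from h import *
s=sensors.get_state();d=eyes.camera('wrist');cv2.imwrite('pics/w3.png',d['image'][:,:,::-1])
# pin & tips in tool frame
T=d['tool_from_camera']
zt=0.1886-0.02+0.0  # clip upper side ahead of TCP
print(plane(d,[[257,169],[229,62],[285,62]],zt,T))
for c in ('top','side'):
    d=eyes.camera(c);np.savez(c+'4.npz',im=d['image'],mtx=d['mtx'],E=d['extrinsics'])
    for r in eyes.recognise(c,'card'): print(c,r)
im=np.load('top4.npz')['im'];cv2.imwrite('pics/t4.png',cv2.resize(im[155:200,180:270],None,fx=8,fy=8,interpolation=2)[:,:,::-1])
im=np.load('side4.npz')['im'];cv2.imwrite('pics/s4.png',cv2.resize(im[150:240,240:340],None,fx=6,fy=6,interpolation=2)[:,:,::-1])
E
```

```text
clock: 11.25
position: [0.473, -0.331, 0.3776]
orientation: [[-0.286, 0.958, -0.001], [0.958, 0.286, 0.002], [0.002, -0.0, -1.0]]
contact_force: [0.4, -0.7, -1.3]
width: 0.0297
[[ 0.0464  0.0001  0.1686]
 [ 0.0963 -0.0128  0.1686]
 [ 0.0963  0.013   0.1686]]
top {'position': [0.5975, -0.001, 0.1243], 'confidence': 0.59}
side {'position': [0.5995, -0.0059, 0.1199], 'confidence': 0.67}
side {'position': [0.4718, -0.2793, 0.1891], 'confidence': 0.46}
```

View pics/w3.png

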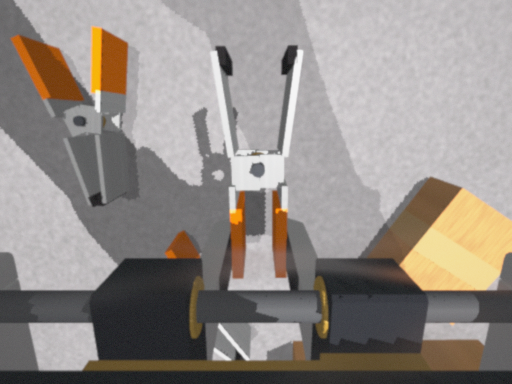

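View pics/t4.png

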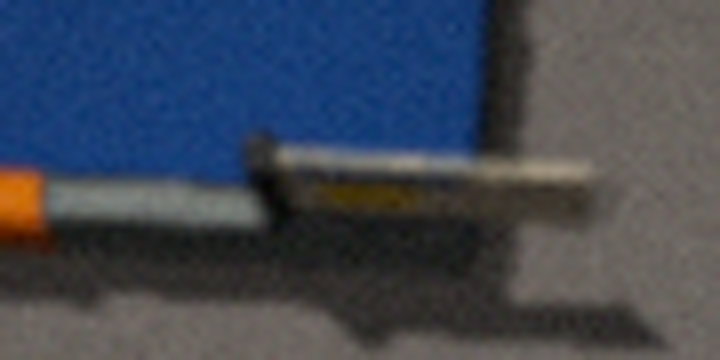

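View pics/s4.png

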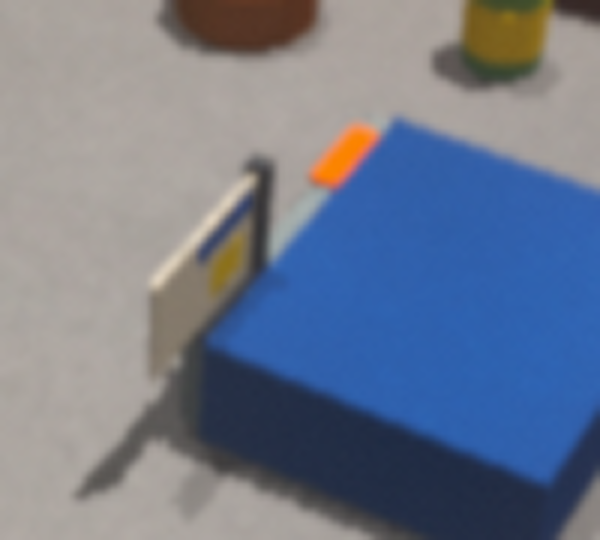

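```bash
python3 - <<'E'
from h import *
t=np.load('top4.npz');s=np.load('side4.npz')
D=lambda f:dict(mtx=f['mtx'],extrinsics=f['E'])
a=plane(D(t),[[215,174.4],[253.8,176.5]],.147);print('top',a,np.linalg.norm(a[0]-a[1]),np.arctan2(*(a[0]-a[1])[:2]))
b=plane(D(s),[[265,197.5],[281.7,179.5]],.147);print('side',b,np.linalg.norm(b[0]-b[1]))
print('side bot',plane(D(s),[[265.3,212.8]],.077))
yaw=-.0795;x=np.array([np.cos(yaw),np.sin(yaw)]);y=np.array([-x[1],x[0]]);c=np.array([.711,.098])
print('model',c-.165*y-.11*x, c-.165*y-.105*x)
for P in (a[1],b[0]): e=P[:2]-c; print(e@x,e@y)
E
```

```text
top [[ 0.6038  0.0511  0.147 ]
 [ 0.5956 -0.0572  0.147 ]] 0.1086372931932328 0.07556689955145779
side [[ 0.5967 -0.0572  0.147 ]
 [ 0.6066  0.0485  0.147 ]] 0.1060972956539804
side bot [[ 0.5972 -0.0525  0.077 ]]
model [ 0.5882 -0.0577] [ 0.5932 -0.0581]
-0.10269813811457335 -0.1639159459335792
-0.10163030385894671 -0.1637456685293837
```

The card's free edge is at (0.596, -0.057) by both cameras, which agrees with the cabinet model. Move to a pre-position 10 cm short of the final one, at working height.

```bash
python3 -m pendant '[[0,[1.5,3,0],0.1],[0,[3,6,0],0.2],[0,[4.5,9.5,0],0.3],[0,[6.2,13.3,0],0.367],[0,[6.2,13.3,0],0.367],[0,[6.2,13.3,3],0.367],[0,[6.2,13.3,6],0.367],[0,[6.2,13.3,7.7],0.367],[0,[6.2,13.3,7.7],0.367],[0,[6.2,13.3,7.7],0.367]]'
python3 - <<'E'
from h import *
s=sensors.get_state();d=eyes.camera('wrist');im=d['image'].copy();E=wristext(d,s)
for P in ([.596,-.0572,.147],[.6042,.0511,.147]):
    u=proj(d,P,E)[0];print(u);cv2.circle(im,tuple(int(v) for v in u),3,(0,0,255),-1)
cv2.imwrite('pics/w5.png',im[:,:,::-1])
d=eyes.camera('side');cv2.imwrite('pics/s5.png',cv2.resize(d['image'][110:260,180:360],None,fx=4,fy=4,interpolation=2)[:,:,::-1])
E
```

```text
clock: 12.5
position: [0.5829, -0.2342, 0.3018]
orientation: [[0.077, 0.997, -0.0], [0.997, -0.077, 0.001], [0.001, -0.0, -1.0]]
contact_force: [0.2, -0.2, -1.2]
width: 0.0293
[ 255.4938 -192.8632]
[ 254.0302 -729.9281]
```

View pics/w5.png

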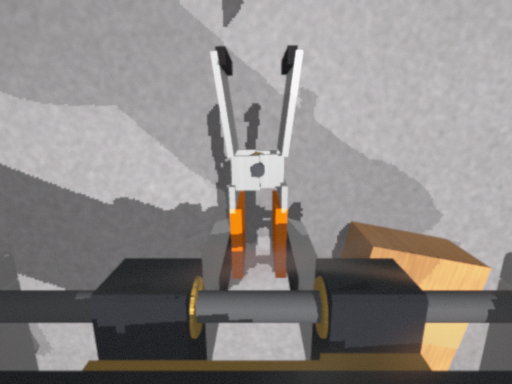

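View pics/s5.png

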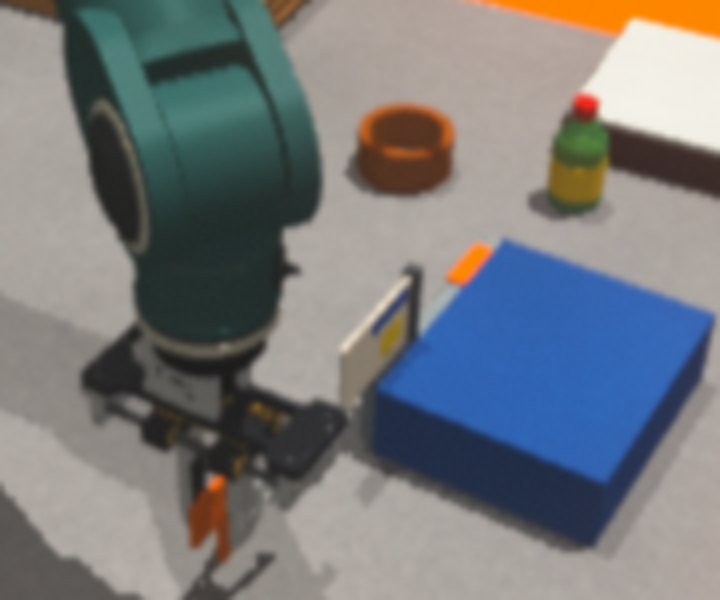

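Laterally aligned within 1 mm; 10.1 cm still to go. I'll stop just short of the edge to look.

```bash
python3 -m pendant '[[0,[2,0,0],0],[0,[4,0,0],0],[0,[5.5,0,0],0],[0,[6.8,0,0],0],[0,[6.8,0,0],0],[0,[6.8,0,0],0]]'
python3 - <<'E'
from h import *
s=sensors.get_state();d=eyes.camera('wrist');im=d['image'].copy();E=wristext(d,s)
for P in ([.596,-.0572,.147],[.596,-.0572,.077]):
    u=proj(d,P,E)[0];print(u);cv2.circle(im,tuple(int(v) for v in u),3,(0,0,255),-1)
cv2.imwrite('pics/w6.png',im[:,:,::-1])
d=eyes.camera('side');cv2.imwrite('pics/s6.png',cv2.resize(d['image'][130:240,210:330],None,fx=6,fy=5,interpolation=2)[:,:,::-1])
d=eyes.camera('top');cv2.imwrite('pics/t6.png',cv2.resize(d['image'][150:220,200:300],None,fx=7,fy=7,interpolation=2)[:,:,::-1])
E
```

```text
clock: 13.2
position: [0.5884, -0.1667, 0.3029]
orientation: [[0.077, 0.997, 0.002], [0.997, -0.077, 0.001], [0.001, 0.002, -1.0]]
contact_force: [-0.3, -0.0, -0.9]
width: 0.0297
[254.6656  22.3515]
[255.9527  55.1754]
```

View pics/w6.png

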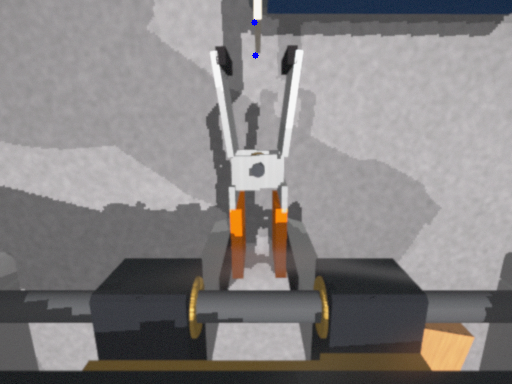

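View pics/s6.png

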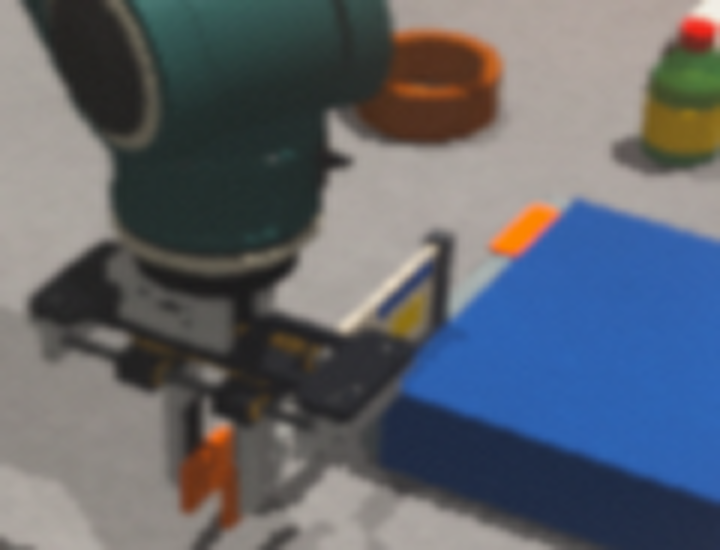

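View pics/t6.png

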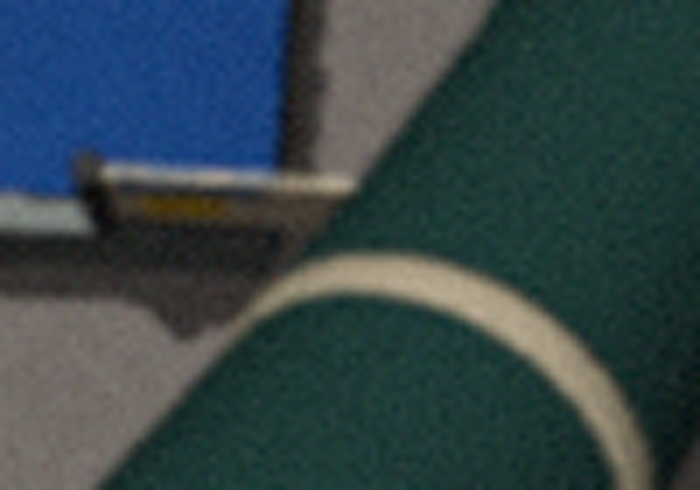

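```bash
python3 - <<'E'
import cv2
im=cv2.imread('pics/w6.png');cv2.imwrite('pics/w6z.png',cv2.resize(im[0:120,190:330],None,fx=5,fy=5,interpolation=2))
E
```

View pics/w6z.png

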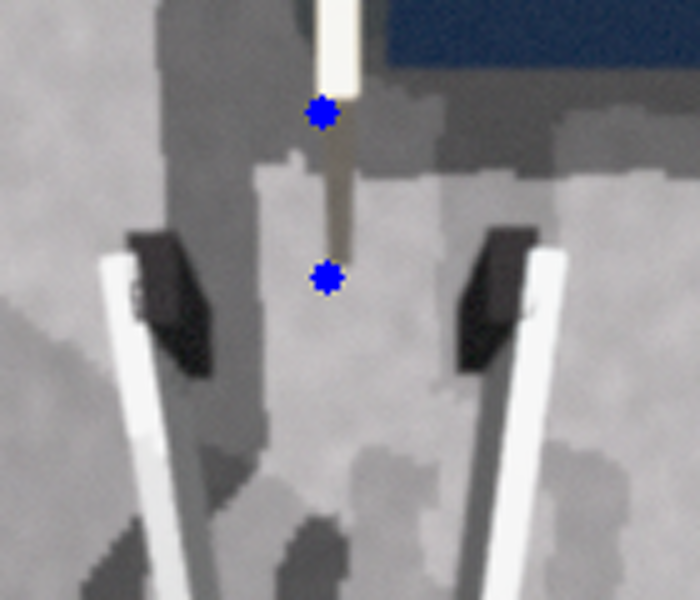

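The card edge (257,20 to 258,52) sits centred between the jaws (mid 256), and the overlay agrees within 2–3 px. Final advance of 3.4 cm.

```bash
python3 -m pendant '[[0,[0.7,0,0.1],0],[0,[1.4,0,0.2],0],[0,[2.1,0,0.2],0],[0,[2.8,0,0.2],0],[0,[3.4,0,0.2],0],[0,[3.4,0,0.2],0],[0,[3.4,0,0.2],0],[0,[3.4,0,0.2],0],[0,[3.4,0,0.2],0]]'
python3 - <<'E'
from h import *
s=sensors.get_state();d=eyes.camera('wrist');im=d['image'].copy();E=wristext(d,s)
for P in ([.597,-.056,.147],[.597,-.056,.077]):
    u=proj(d,P,E)[0];print(u)
e=np.array([.597,-.056,.112])-s['position'];print('edge in tool',s['orientation'].T@e)
cv2.imwrite('pics/w7.png',cv2.resize(im[0:200,170:340],None,fx=3.5,fy=3,interpolation=2)[:,:,::-1])
d=eyes.camera('side');cv2.imwrite('pics/s7.png',cv2.resize(d['image'][130:240,210:330],None,fx=6,fy=5,interpolation=2)[:,:,::-1])
d=eyes.camera('top');cv2.imwrite('pics/t7.png',d['image'][:,:,::-1])
E
```

```text
clock: 14.25
position: [0.5907, -0.1338, 0.3007]
orientation: [[0.079, 0.997, 0.001], [0.997, -0.079, 0.0], [0.001, 0.001, -1.0]]
contact_force: [0.7, -0.3, -0.7]
width: 0.0295
[257.0715 102.9232]
[257.5273 106.9357]
edge in tool [ 0.0779 -0.0001  0.1888]
```

View pics/w7.png

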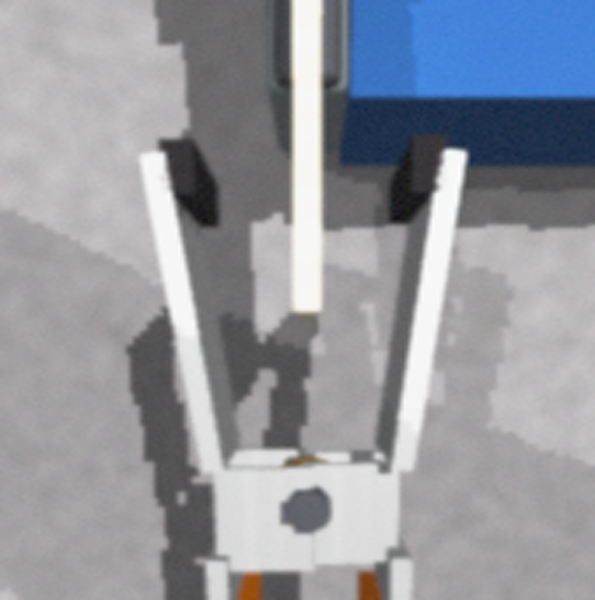

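View pics/s7.png

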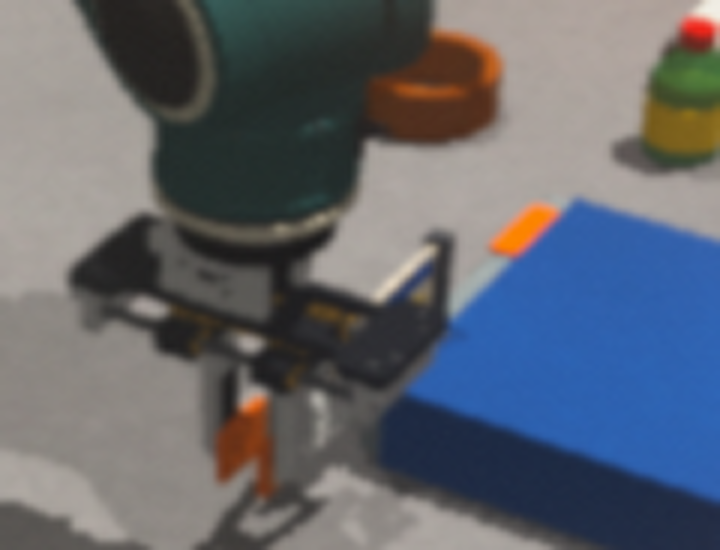

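View pics/t7.png

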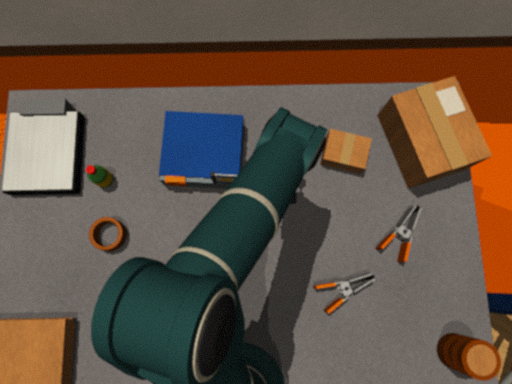

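The jaws stand one on each side of the card, centred, with the tips about 20 mm inside the edge. The bystanders are at the same pixels as at the start and the drawer is shut, so I'm handing in.

```bash
python3 -c "
from station import ticket,sensors
print(ticket.job_done()); s=sensors.get_state(); print(s['clock'],s['width'],s['position'],s['contact_force'])"
```

```text
the job is handed in; nothing more can be done
None
the job is handed in; nothing more can be done
```

The job is handed in at about 14.4 s on the robot's clock. `job_done()` gave no verdict, so what follows rests on my own checks.

**Drawer:** I pushed it in with the closed fingers on the orange plate, past the click and up against the stop. At the stop the tool force read about 30 N, more than the 15 N given as fine, though the top and side views afterwards show the drawer seated.

**Clip:** I picked up the smallest clip by its wings and squeezed it fully open (29.5 mm over the wings). It is held around the card's free edge.

**Last checks:**
- **Tips along the card:** about 20 to 22 mm inside the free edge.
- **Centring:** the card sits midway between the jaws, with visible clearance on both sides.
- **Height:** the clip's mid height works out to about 0.112 m. That comes from the arm's pose, not from a picture.
- **Contact:** the tool force was below 1.1 N.
- **Bystanders:** the tape roll, carton and bottle were at their starting pixels in the top view.

Nothing failed. The only disagreement was about 2 mm between where the calibration put the card edge and where the wrist camera showed it.

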